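# Tap the stop slide of a bar gauge up to its index pointer

## Task

Set the stop gauge for the next batch of bars: nudge its stiff rectangular block slide along the rail until the line across the block's top is level, to within a centimetre, with the pointer of the index clip beside it. Come to rest about three centimetres short first and take the fingers off the block, then bring it up to the pointer with small taps; never let it run further past than that, and leave the round knob slide of the other gauge where it is.

Things in the scene. Friction and masses are not known exactly. Their poses are not given: they have to be found in the camera images.
- stop_top (a point): Centre of the top of the rectangular steel block slide (26 mm along the rail, 56 mm across, 36 mm high), on the dark line across its top, about 50 mm above the table. x axis along the rail, the way the block must go (away from the robot, turned up to 17 degrees), y left across the rail, z up. Push the middle of its near face, 13 mm behind this point; the rail is bare for 45 mm behind it.
- stop (a joint): Travel in m of that block on its fixed aluminium rail base (300 mm long, 70 mm wide, top 14 mm above the table): 0 at the near end, growing away from the robot, at most 0.19. Stiff: about 4 N moves it; it stays where it is left and does not coast.
- index_tip (a point): Tip of the pointer of the fixed dark steel index clip, a narrow upright (12 mm along the rail, 51 mm high) at the left edge of the same base. The tip is level with the block's top, 30 mm left of the rail's middle line; axes as the rail's. The block's line is on the mark when both have the same place along x; the mark starts 60 to 165 mm ahead. The block passes beside the clip without touching.
- knob_slide_top (a point): Centre of the top of the other gauge's slide, a round steel knob (44 mm foot, 30 mm upper part, 36 mm high) on an equal rail base without any index clip. A bystander: not to be moved.

How it is judged:
By the outcome, as a careful person would: the job done as asked, in the order asked, and still so for the second after the job is handed in, with the robot touching nothing.
It also fails if it takes over 48 s, if anything falls off the work surface, if the arm or the gripper's body presses on something with over 40 N, if the wrist force passes 120 N, or if a joint passes its speed limit or range.

## Robot

A 6-joint arm with a two-finger parallel gripper is mounted at the origin on the work surface. World frame = base frame: x ahead of the robot, y to its left, z up, the work surface at z = 0. Lengths are in m, angles in rad, forces in N, time in s.
With the tool pointing down it reaches from about 0.25 to 0.725 m from the base axis. Payload 4 kg.
Tool frame: the origin (TCP) lies between the finger pads; the fingertips stand 14 mm ahead of it and the grasp point (between the pads) lies 5 mm behind it (env.tip_reach is the x of the fingertips in the tool frame, in m); x points along the fingers, y is the direction in which the jaws open and shut, and the axes are right-handed (so a half turn about x gives the same grasp; the last joint's range is limited). The gripper opens to 85 mm and grips with 20 to 120 N. Pads are 22 mm wide; open, the fingers measure 114 mm over their backs; the gripper's body (76 mm by 85 mm) begins 54 mm behind the grasp point. The pads swing forward as they close: fully open they stand 13 mm farther back than shut.
Start: joints at [0, 0.241, 0.005, 1.335, 0, 1.571], TCP at [0.5, -0, 0.245] pointing down, gripper open.
Joint ranges: [-2.72, 2.72], [-1.05, 1.87], [-1.09, 1.28], [-1.99, 2.15], [-1.42, 1.44], [-3.14, 3.14]. Speed limits (rad/s): [2.79, 2.79, 3.14, 3.14, 3.14, 3.14].

## Interface

Orientations are given as a unit quaternion [w, x, y, z].
In Python, from workcell import env gives the robot as it stands. The module is installed in compiled form; this text tells all that it offers. Calls block until the motion is done:
- env.move_to(position, orientation): joint-space move of the TCP to a pose.
- env.move_straight(position, rate=0.15, rotation=None): straight line of the TCP; rotation=None keeps the orientation; rate is the mean speed in m/s.
- env.movej(angles): joint-space move.
- env.gripper_to(opening): opening from 0.0 (shut) to 1.0 (fully open); the grip force is fixed at half the most; returns when the fingers have stopped.
- env.sleep(seconds).
- env.solve_ik(position, orientation): joint angles nearest the present ones, or None.
- env.read_state(): the state.
- env.read_camera(name): name is "scene" or "side" or "wrist"; returns (picture, depth): 480x640x3 uint8, red, green, blue; 480x640 float32, m along the optical axis (not along the pixel's ray), 0 where there is no reading.
- env.camera_model(name): a dict with "vfov" (degrees; the focal length in pixels is half the picture's height over the tangent of half this angle, whatever the lens; pixels are square), "cx", "cy" (the principal point, pixels), "position" and "attitude" of the camera in the world. Camera axes: x right, y down, z forward; pixel columns grow to the right and rows downward; lengths in m; the calibration is good to about 2 mm. A picture is of the moment at which its call begins: read the wrist's pose just before it. camera_model takes no time and is no camera call; for the wrist camera it gives the pose at the moment of the call.
A pose or a line that the arm cannot do raises env.MotionError and nothing moves.
- env.hand_in(): hands the job in, once; it reports no verdict.
The state is a dict: "t": time; "joint_positions": joint angles; "qvel": joint speeds; "joint_efforts": joint torques, N m; "tcp_pos": TCP position; "tool_rot": TCP orientation; "wrist_force": force on the tool from outside, world axes, zero at the start; "ft_torque": the same for the moment, N m; "finger_gap": opening from 0.0 (shut) to 1.0 (fully open).
Only numpy, scipy, OpenCV 4.12 (cv2) and the standard library are available. Lean on these libraries where they do the work, as an engineer would, in place of code of your own. Each camera call takes 0.05 s, during which the arm holds its last target.

## Working session

There is one attempt and no reset: what is moved stays moved. The work goes in short steps, each a Python script; the robot and the scene stay as the last script left them, time stands still between calls to the robot, and variables do not carry over. Pictures are saved under pics/ and viewed, and the job is handed in when it is done.

```bash
mkdir -p pics; python3 - <<'E'
from workcell import env
import cv2
s=env.read_state();print(s['t'],s['tcp_pos'],s['tool_rot'],s['finger_gap'])
for n in ['scene','side','wrist']:
    m=env.camera_model(n);print(n,m)
    p,d=env.read_camera(n);cv2.imwrite(f'pics/{n}0.png',p[:,:,::-1]);import numpy as np;np.save(f'pics/{n}0d.npy',d)
print(env.read_state()['t'])
E
```

```text
0.0 [ 4.99392319e-01 -6.28042805e-06  2.44390434e-01] [-0.49945502 -0.49947304 -0.5005265   0.5005443 ] 1.0002423096153066
scene {'vfov': 46.69243058854476, 'cx': 317.28262933469523, 'cy': 247.88124985278952, 'position': array([1.15912217, 0.1506483 , 0.7489841 ]), 'attitude': array([-0.22021325,  0.5673476 ,  0.74364279, -0.27679997])}
side {'vfov': 42.42545720489425, 'cx': 324.79321091510064, 'cy': 240.8982517213669, 'position': array([ 0.18617415, -0.5669461 ,  0.57861637]), 'attitude': array([-0.43549049,  0.85565078, -0.24470351,  0.13538821])}
wrist {'vfov': 63.656300646083395, 'cx': 318.07349908706937, 'cy': 237.2305196002957, 'position': array([0.50014618, 0.07711583, 0.37149775]), 'attitude': array([ 1.52204850e-01,  9.88348837e-01, -3.79374150e-04, -3.40030725e-04])}
0.15
```

View pics/scene0.png

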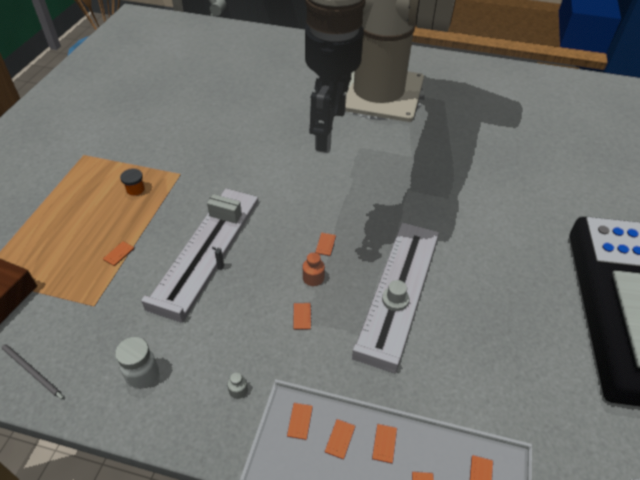

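View pics/side0.png

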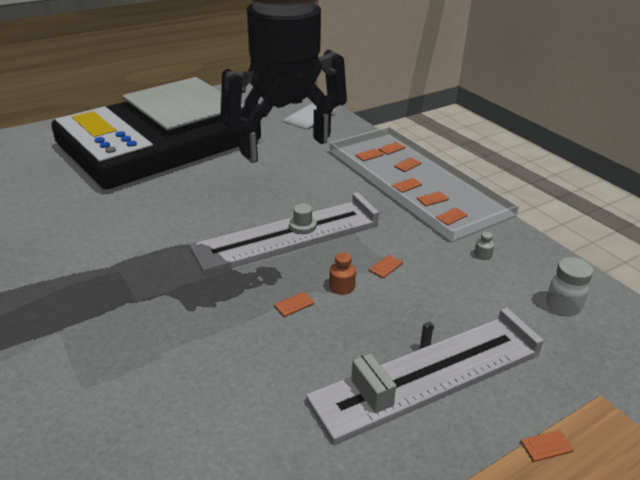

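View pics/wrist0.png

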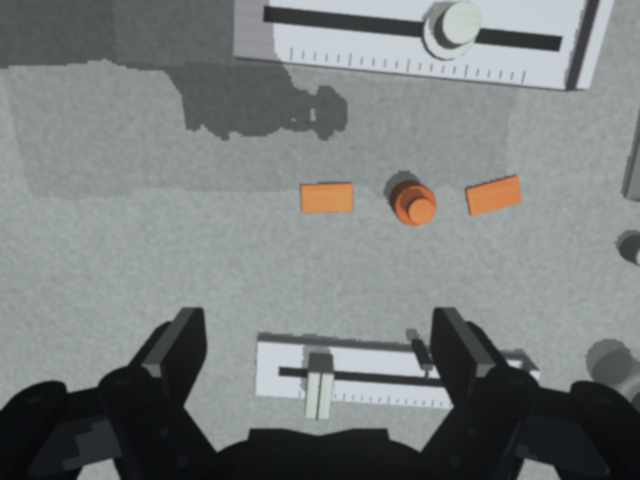

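The wrist view shows the block gauge on the right of the robot, with the block at about (319,388) and the clip at about (421,350). The side view shows the same block at (372,380) and the clip tip at (428,325). I'll zoom in on both.

```bash
cat > h.py <<'E'
import numpy as np,cv2
from scipy.spatial.transform import Rotation as R
def ray(m,u,v):
    f=240/np.tan(np.radians(m['vfov'])/2)
    q=m['attitude'];r=R.from_quat([q[1],q[2],q[3],q[0]])
    return m['position'],r.apply([(u-m['cx'])/f,(v-m['cy'])/f,1])
def onplane(m,u,v,z):
    p,d=ray(m,u,v);return p+d*(z-p[2])/d[2]
def proj(m,P):
    f=240/np.tan(np.radians(m['vfov'])/2)
    q=m['attitude'];c=R.from_quat([q[1],q[2],q[3],q[0]]).inv().apply(np.array(P)-m['position'])
    return c[...,:2]/c[...,2:]*f+[m['cx'],m['cy']]
E
python3 - <<'E'
import cv2
a=cv2.imread('pics/side0.png')[300:445,300:550];cv2.imwrite('pics/side0c.png',cv2.resize(a,None,fx=3.2,fy=3.2,interpolation=cv2.INTER_CUBIC))
a=cv2.imread('pics/scene0.png')[180:325,140:270];cv2.imwrite('pics/scene0c.png',cv2.resize(a,None,fx=4,fy=4,interpolation=cv2.INTER_CUBIC))
E
```

```text
(no output)
```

View pics/side0c.png

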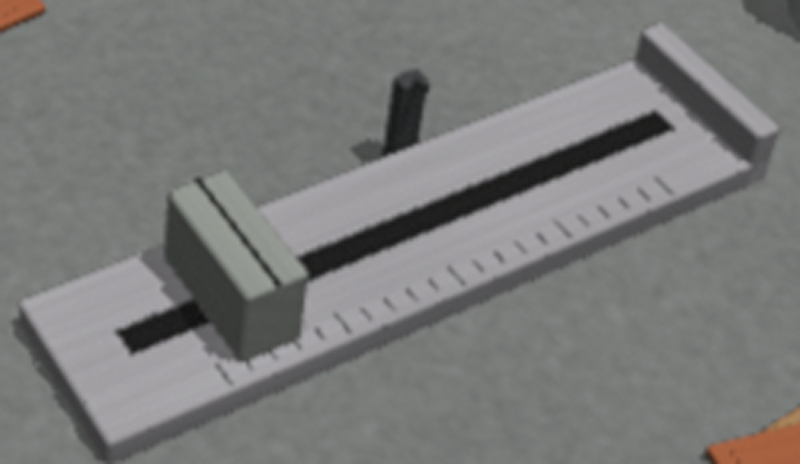

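View pics/scene0c.png

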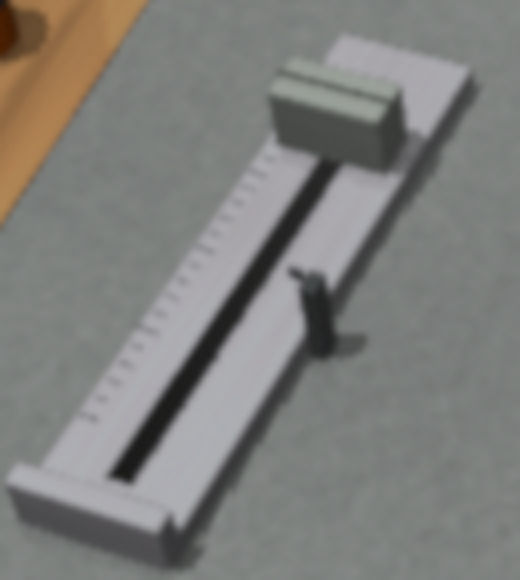

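```bash
python3 - <<'E'
from workcell import env
from h import *
S=env.camera_model('side');C=env.camera_model('scene')
s=lambda u,v:(300+u/3.2,300+v/3.2); c=lambda u,v:(140+u/4,180+v/4)
L1=onplane(S,*s(200,181),.05);L2=onplane(S,*s(280,281),.05);print('side line',L1,L2,(L1+L2)/2,np.linalg.norm(L1-L2))
A=onplane(C,*c(396,105),.05);B=onplane(C,*c(280,74),.05);print('scene line',A,B,(A+B)/2,np.linalg.norm(A-B))
n=onplane(S,*s(125,343),.014);f=onplane(S,*s(667,121),.014);print('slot',n,f,np.degrees(np.arctan2(*(f-n)[1::-1])))
n2=onplane(C,*c(330,165),.014);f2=onplane(C,*c(122,480),.014);print('slot scene',n2,f2,np.degrees(np.arctan2(*(f2-n2)[1::-1])))
x=(f-n)[:2]/np.linalg.norm((f-n)[:2]);y=np.array([-x[1],x[0]])
for nm,T,o in (('side',onplane(S,*s(411,84),.05),(L1+L2)/2),('scene',onplane(C,*c(292,271),.05),(A+B)/2)):
    print(nm,T,'along',(T-o)[:2]@x,'across',(T-o)[:2]@y)
W=env.camera_model('wrist');print(onplane(W,319,388,.05),onplane(W,412,333,.05))
E
```

```text
side line [ 0.5027465  -0.16937483  0.05      ] [ 0.49919313 -0.22209933  0.05      ] [ 0.50096981 -0.19573708  0.05      ] 0.05284410808667555
scene line [ 0.5029265  -0.16091092  0.05      ] [ 0.49835215 -0.2183456   0.05      ] [ 0.50063933 -0.18962826  0.05      ] 0.057616559960859966
slot [ 0.456134   -0.19241237  0.014     ] [ 0.70478143 -0.21404276  0.014     ] -4.97177192274028
slot scene [ 0.51432368 -0.19231058  0.014     ] [ 0.70343442 -0.20786691  0.014     ] -4.702586376949442
side [ 0.6016985  -0.17033911  0.05      ] along 0.0981485795869914 across 0.034032054923660626
scene [ 0.60788813 -0.16808299  0.05      ] along 0.10497805888457648 across 0.03075892064389891
[ 0.5008031  -0.18157634  0.05      ] [ 0.58879319 -0.11941766  0.05      ]
```

The block is at about (0.501,-0.193), the rail is yawed −4.8°, and the pointer is 98–105 mm ahead. Next I'll shut the gripper, hover behind the block with the jaws across the rail, and take another picture.

```bash
cat >> h.py <<'E'
yaw=np.radians(-4.85);X=np.array([np.cos(yaw),np.sin(yaw),0]);Y=np.array([-X[1],X[0],0])
O=np.array([0.5008,-0.1935,0.05])
def quat(sgn):
    M=np.column_stack([[0,0,-1],sgn*Y,np.cross([0,0,-1],sgn*Y)]);q=R.from_matrix(M).as_quat();return q[[3,0,1,2]]
def P(s,z,w=0):
    p=O+X*s+Y*w;p[2]=z;return p
def rel(p): d=np.array(p)-O;return d@X,d@Y,p[2]
E
python3 - <<'E'
from workcell import env
from h import *
st=env.read_state();q=st['tool_rot'];r=R.from_quat([q[1],q[2],q[3],q[0]])
m=env.camera_model('wrist');print('cam in tool',r.inv().apply(m['position']-st['tcp_pos']))
for sg in (1,-1):
    print(sg,env.solve_ik(P(-.038,.14),quat(sg)),env.solve_ik(P(.08,.042),quat(sg)))
E
```

```text
cam in tool [-0.12700252  0.00044119 -0.07712397]
1 [-0.38999086  0.31396908 -0.181311    1.07551624  0.         -0.30534239] [-0.33219295  0.61420805  0.02473138  0.98131966  0.         -0.24754448]
-1 [-0.38999086  0.31396908 -0.181311    1.07551624  0.          2.83625026] [-0.33219295  0.61420805  0.02473138  0.98131966  0.          2.89404817]
```

```bash
python3 - <<'E'
from workcell import env
from h import *
env.gripper_to(0.0)
env.move_to(P(-.040,.14),quat(-1))
s=env.read_state();print(s['t'],rel(s['tcp_pos']),s['finger_gap'],s['wrist_force'])
m=env.camera_model('wrist');p,d=env.read_camera('wrist');cv2.imwrite('pics/w1.png',p[:,:,::-1])
import pickle;pickle.dump(m,open('w1.pkl','wb'))
E
```

```text
2.075 (np.float64(-0.039611248057091576), np.float64(0.00020297404915667883), np.float64(0.14033668203277333)) 0.0026293449344640964 [ 0.12563651  0.10666245 -0.05479208]
```

View pics/w1.png

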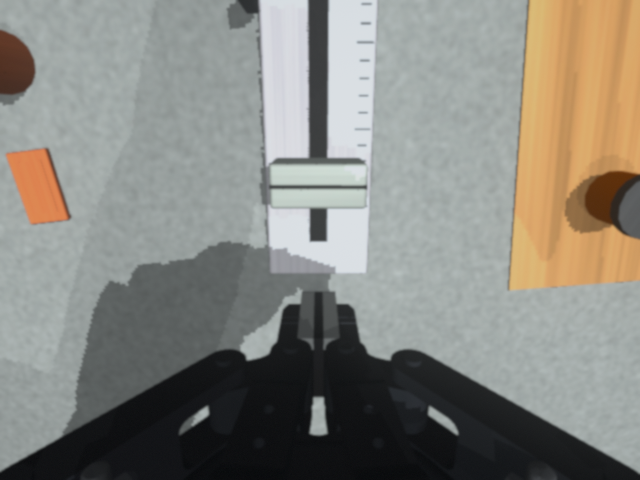

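The block line is at row 186, columns 270–367. It's square to the fingers and centred on the slot. The clip is just out of frame at the top left, so I'll take one view further forward to place the pointer.

```bash
python3 - <<'E'
from workcell import env
from h import *
import pickle
m=pickle.load(open('w1.pkl','rb'))
for u in (270,367): print(rel(onplane(m,u,186,.05)))
env.move_straight(P(.03,.14),rate=.12)
m=env.camera_model('wrist');p,d=env.read_camera('wrist');cv2.imwrite('pics/w2.png',p[:,:,::-1]);pickle.dump(m,open('w2.pkl','wb'))
print(env.read_state()['t'])
E
```

```text
(np.float64(-4.574953567556811e-05), np.float64(0.027703575054453988), np.float64(0.04999999999999999))
(np.float64(-2.133610864397889e-05), np.float64(-0.027171026522702126), np.float64(0.04999999999999999))
2.9083
```

View pics/w2.png

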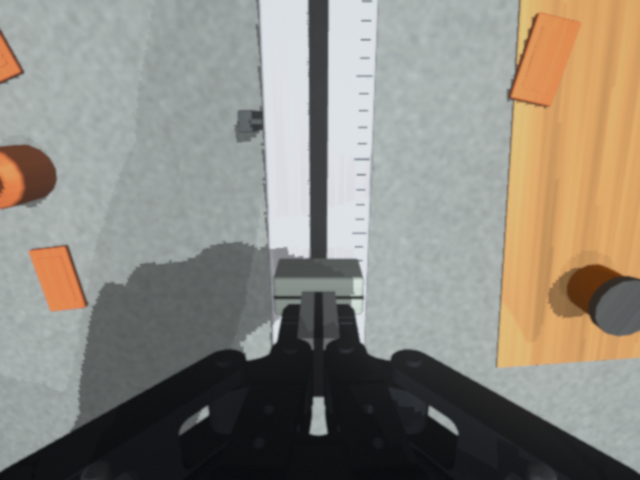

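The pointer tip sticks out to the right of the clip at about (263,121). I'll zoom in to pin it down.

```bash
python3 - <<'E'
from h import *
import pickle
a=cv2.imread('pics/w2.png')[95:150,220:290];cv2.imwrite('pics/w2c.png',cv2.resize(a,None,fx=8,fy=8,interpolation=cv2.INTER_NEAREST))
m=pickle.load(open('w2.pkl','rb'))
for u,v in ((263,119),(263,121),(263,123)): print(rel(onplane(m,u,v,.05)))
print(rel(onplane(m,280,297,.05)))
E
```

```text
(np.float64(0.10511342361972469), np.float64(0.03019494253138244), np.float64(0.04999999999999999))
(np.float64(0.10408683245418998), np.float64(0.030239195021561808), np.float64(0.04999999999999999))
(np.float64(0.10305717641812993), np.float64(0.030283579626800596), np.float64(0.04999999999999999))
(np.float64(-4.671614118445621e-05), np.float64(0.024225345219202308), np.float64(0.04999999999999999))
```

View pics/w2c.png

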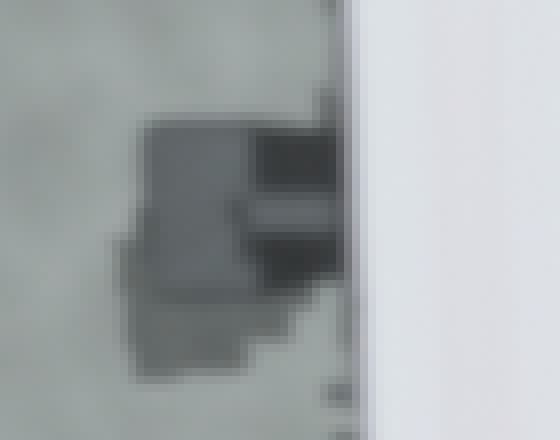

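The pointer is at +104 mm (row 121.5), and the scene view agrees at +105. Next I'll go down behind the block and push it to about 30 mm short.

```bash
python3 - <<'E'
from workcell import env
from h import *
import pickle
env.move_straight(P(-.042,.14),rate=.15)
env.move_straight(P(-.042,.044),rate=.1)
s=env.read_state();f0=s['wrist_force'];print(s['t'],rel(s['tcp_pos']),f0)
for g in (-.027,-.024,-.021,-.018):
    env.move_straight(P(g,.044),rate=.02);s=env.read_state();print(s['t'],rel(s['tcp_pos']),(s['wrist_force']-f0)@X)
env.move_straight(P(.048,.044),rate=.035)
s=env.read_state();print(s['t'],rel(s['tcp_pos']),(s['wrist_force']-f0))
env.move_straight(P(.033,.044),rate=.06)
s=env.read_state();print(s['t'],rel(s['tcp_pos']),(s['wrist_force']-f0))
for n in ('wrist','side'):
    m=env.camera_model(n);p,d=env.read_camera(n);cv2.imwrite(f'pics/{n}3.png',p[:,:,::-1]);pickle.dump(m,open(f'{n}3.pkl','wb'))
E
```

```text
4.65 (np.float64(-0.04137443992242408), np.float64(-0.0001644313260250592), np.float64(0.044537627438880456)) [0.27325725 0.25099146 0.30151352]
5.55 (np.float64(-0.027169416221540166), np.float64(5.953496649090832e-05), np.float64(0.043904557720265386)) 0.8060102050932576
5.85 (np.float64(-0.024578918480694302), np.float64(0.00012046216569797932), np.float64(0.04383323413084313)) -1.7535765677920623
6.15 (np.float64(-0.021608228385277754), np.float64(0.00012484054433521024), np.float64(0.04374384806020956)) -4.332697953561858
6.45 (np.float64(-0.01807832863946606), np.float64(0.00012111456898862292), np.float64(0.04376904311270733)) -3.3798220352224564
8.4833 (np.float64(0.04796411406992095), np.float64(-2.9932060886732783e-05), np.float64(0.044017668047205465)) [-3.48469543  1.22470254 -2.98124221]
8.8833 (np.float64(0.034230909449073005), np.float64(-0.0005088460195883281), np.float64(0.04507804995067804)) [-0.36317051  0.40086308 -0.00151059]
```

View pics/wrist3.png

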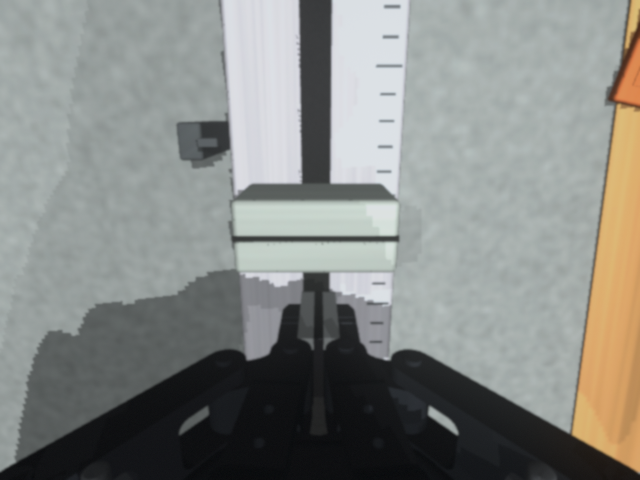

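View pics/side3.png

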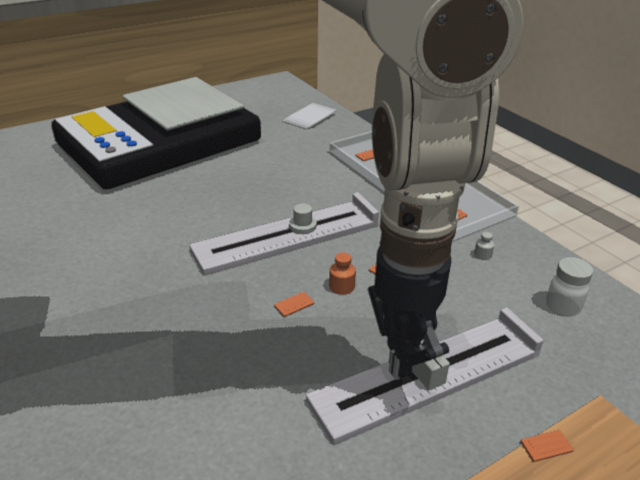

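The wrist view shows the fingers off the block, the line at row 238.5 and the pointer at about (228,143). The side view shows the knob where it was. Now I'll measure the gap.

```bash
python3 - <<'E'
from h import *
import pickle
a=cv2.imread('pics/wrist3.png')
cv2.imwrite('pics/w3c.png',cv2.resize(a[110:180,165:245],None,fx=8,fy=8,interpolation=cv2.INTER_NEAREST))
m=pickle.load(open('wrist3.pkl','rb'))
g=a[215:265,250:385].mean(2).mean(1);print('line row',215+g.argmin())
l=onplane(m,316,215+g.argmin(),.05);print(rel(l),rel(onplane(m,233,238.5,.05)),rel(onplane(m,398,238.5,.05)))
for u,v in ((225,143),(228,143)):print(rel(onplane(m,u,v,.05)))
E
```

```text
line row 238
(np.float64(0.07296754111723808), np.float64(0.0003933513874624887), np.float64(0.05)) (np.float64(0.07283228657338017), np.float64(0.027914400894823086), np.float64(0.05)) (np.float64(0.07275578664094899), np.float64(-0.026803285829501953), np.float64(0.05))
(np.float64(0.10365710333663626), np.float64(0.028329745834392413), np.float64(0.05))
(np.float64(0.10365596750904299), np.float64(0.027406094398253162), np.float64(0.04999999999999999))
```

View pics/w3c.png

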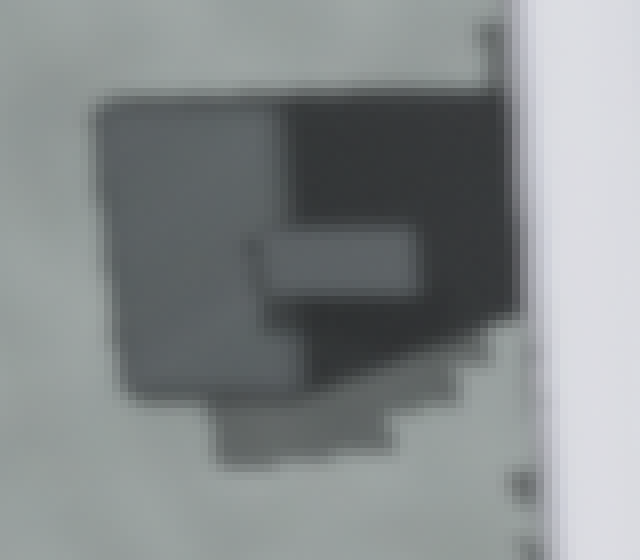

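The gap is 30.8 mm, with the line at 72.9 and the pointer at 103.7, and the block is at rest with the fingers off. Next come four small taps with back-off in between, then another look.

```bash
cat > tap.py <<'E'
from workcell import env
from h import *
import pickle
def tap(e):
    env.move_straight(P(e,.044),rate=.03);a=rel(env.read_state()['tcp_pos'])[0]
    env.move_straight(P(e-.010,.044),rate=.05);env.sleep(.15)
    s=env.read_state();print(round(s['t'],2),'end',round(a,4),s['wrist_force'])
def look(n):
    m=env.camera_model('wrist');p,d=env.read_camera('wrist');cv2.imwrite(f'pics/{n}.png',p[:,:,::-1]);pickle.dump(m,open(n+'.pkl','wb'))
    c=proj(m,P(rel(env.read_state()['tcp_pos'])[0]+.03,.05))
    t=proj(m,P(.1037,.05,.030));print('expected tip px',t)
    g=p[120:300,250:290].mean(2).mean(1)
    for r in np.argsort(g)[:4]: print(120+r,g[r],rel(onplane(m,270,120+r,.05))[0])
E
python3 - <<'E'
from tap import *
env.sleep(.3)
for e in (.056,.064,.0705,.0755): tap(e)
look('w4')
E
```

```text
10.7 end 0.0558 [-0.34105703 -0.47827419 -0.48761638]
11.95 end 0.064 [-0.09146114 -0.60673222  0.19057105]
13.15 end 0.0705 [ 0.41038039 -0.88020016 -0.01108579]
14.3 end 0.0754 [-0.95147268 -0.31431679 -0.19352283]
expected tip px [227.64983223 241.53449164]
251 57.55 0.1003819161662621
252 61.083333333333336 0.1000295223179271
250 65.975 0.10073373283137167
253 85.55 0.09967654986482809
```

View pics/w4.png

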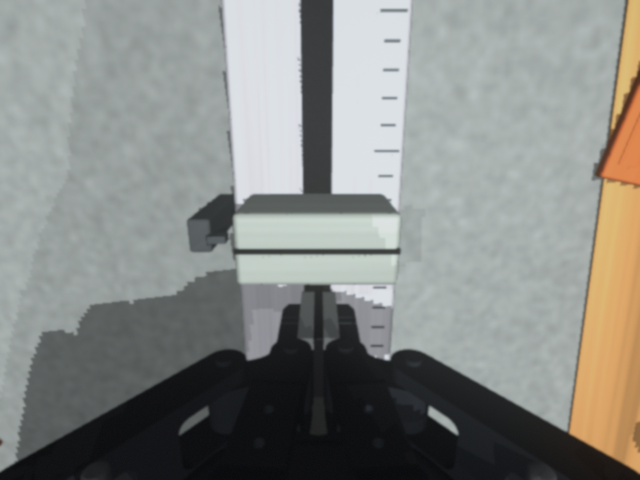

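The line is at row 251 and the pointer at about row 240, so about 3.5 mm remains. I'll give one last tap, lift clear and check.

```bash
python3 - <<'E'
from tap import *
tap(.0788)
look('w5')
env.move_straight(P(.055,.044),rate=.08)
env.move_straight(P(.055,.16),rate=.15)
look('w6')
s=env.read_state();print(s['t'],s['wrist_force'])
a=cv2.imread('pics/w5.png')[190:290,180:300];cv2.imwrite('pics/w5c.png',cv2.resize(a,None,fx=6,fy=6,interpolation=cv2.INTER_NEAREST))
E
```

```text
15.44 end 0.0787 [0.22820205 0.04788937 0.17728594]
expected tip px [228.346662   250.90428306]
251 57.491666666666674 0.10365545375042128
252 61.0 0.10330303889854031
250 65.94166666666666 0.10400729131320442
253 85.425 0.10295004533558579
expected tip px [269.19976425 164.37433532]
165 91.08333333333334 0.10332546228616248
164 97.69166666666668 0.10392335976188506
166 104.86666666666665 0.1027266412741752
163 117.36666666666667 0.10452033583619293
16.7917 [0.45868525 1.36037118 0.13585036]
```

View pics/w5c.png

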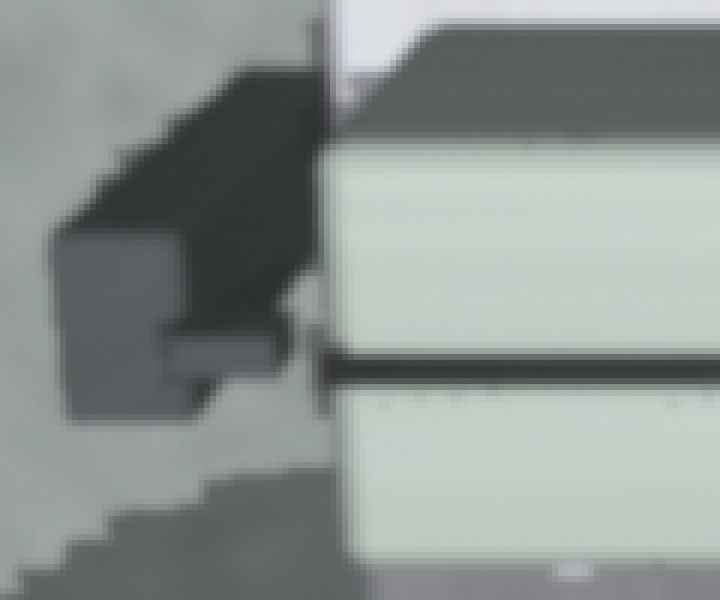

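View pics/w6.png

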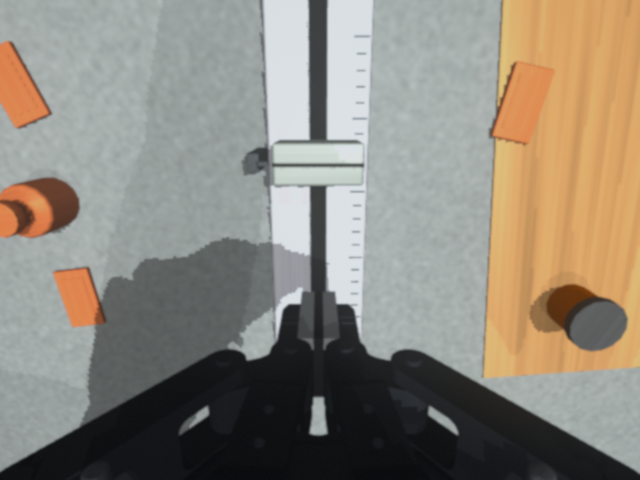

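In the close view the pointer is at row 249 and the line at 251.5, so they are level to about 1 mm. The view from above agrees, with the line at 103.3–103.7 mm against the pointer at 103.7. The hand is clear, so I'm handing in.

```bash
python3 - <<'E'
from workcell import env
env.hand_in();print(env.read_state()['t'])
E
```

```text
the job is handed in; nothing more can be done
the job is handed in; nothing more can be done
```

The stop gauge is set: the line on the block is level with the pointer to about 1 mm, on the short side, and the job is handed in.

- **Push:** With the fingers shut, I pushed the middle of the block's near face about 73 mm. It came to rest about 31 mm short of the pointer, and I took the fingers off.
- **Taps:** Five small taps (about 8, 8, 6, 5 and 3 mm) brought it up, with the fingers off the block after each one. It was never seen past the pointer.
- **Last checks:** The close wrist picture put the line at 103.5 mm and the pointer at about 103.7 to 104.3 mm. The picture from above put the line at 103.3 to 103.7 mm.
- **Limits:** The hand was lifted clear by about 16.8 s. The push force I read was about 4 N.
- **Disagreement:** My first side-view estimate of the pointer was about 6 mm lower than the others (98 mm). In that view the dark tip could not be told from its upright, so I used the wrist and scene views.
- **Knob slide:** The arm never went near it, and it looked unmoved in the side picture after the first push. I did not photograph it again after the taps.

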